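# Load a battery pack into its latching charging dock

### The job

Lay aside the antistatic brush that was left lying across the open bay of the charging dock: put it flat on the bench, off the dock. Then load the battery pack into the bay: it is longer than the opening, so tilt it, feed its stepped tongue under the fixed hood at the far end of the bay, and press the other end down until the pack lies flat in the bay and the sprung latch has snapped back over it. Do not move or upset the other things on the bench.

Things in the scene. Friction and masses are not known exactly. Their poses are not given: they have to be found in the camera images.
- dock_bay (a point): Centre of the well floor of a grey dock (182 x 92 mm) fixed on the bench, 14 mm above it. x runs along the bay from latch (-x) to hood (+x), z up. Well: x -62 to +61.5 mm, 58 mm wide, open above; side walls 17 mm thick rise 28 mm over its floor, outer faces at y +-46 mm. Dock ends at x -95 and +87 mm. Opening from latch tip to hood: 101.5 mm.
- hood_edge (a point): Middle of the lower edge of the fixed black hood that bridges the dock's full width at the +x end of the well: 49.5 mm from the bay centre, 23 mm above the well floor; axes as the bay. The hood is 11 mm thick (top 34 mm above the well floor) and covers the last 12 mm of the well, from here to the end wall at x = +61.5 mm of the bay.
- latch_tip (a point): Middle of the tip's underside of the black sprung latch at the -x end, 34 mm wide; axes as the bay. At rest it is 52 mm from the bay centre, 28.5 mm above the well floor, jutting 10 mm over the well. Above the 2.5 mm high tip a steep face (65 deg from level) climbs to 52 mm above the floor at bay x -62 mm; the latch then runs level-topped back to -75 mm.
- dock_latch (a joint): Slide of the latch: 0 m = at rest over the well, positive = pushed back towards -x, at most 0.013 m. Spring 0.75 N at rest plus 0.15 N per mm. A pack end resting on its sloping face and pressed down (about 4 to 18 N) pushes it back; when the pack is flat on the well floor the latch springs forward over it.
- pack_center (a point): Centre (13 mm up) of the black plastic battery pack, 120 x 50 x 26 mm, 0.2 kg, flat on the bench, blank grey plate and ribs on top. x along its length; at its +x end the last 22 mm is a stepped-down tongue, 16 mm high, level with the underside, with brass contacts; y across the 50 mm. Loaded right way up, tongue under the hood: pack x along bay x.
- tongue_edge (a point): Middle of the upper end edge of the pack's tongue: in pack coordinates 60 mm along +x from the centre and 3 mm above it (16 mm above the underside); axes as the pack.
- brush_center (a point): Antistatic brush, black, 125 mm long (along its y), handle 13 mm wide, 8 mm high, a bristle tuft up to 22 mm high at one end, 30 g; starts lying across the dock's side walls over the well. Middle of its length, 4 mm above its underside; z up.
- pouch_center (a point): Bystander: packet of tissues, 58 x 126 x 25 mm (long along its y), lying flat on the bench. Centre, half-way up.
- bottle_center (a point): Bystander: upright wash bottle with a pointed cap, 44 mm diameter, 134 mm high. Centre, half-way up.
- flashlight_center (a point): Bystander: grey pocket torch standing on its head, 43 mm diameter, 122 mm high. Centre, half-way up.

How it is judged:
On the way, in this order (a step that is already met when the one before it is completed fails the run):
1. the brush lies flat on the bench, off the dock (height (world z) of brush_center below 0.015 m and angle between brush_center's own z axis and vertical below 0.2 rad), for 0.2 s.
2. the pack's tongue has gone under the hood while its other end is still raised (x of tongue_edge in the frame of hood_edge between 0.002 and 0.014 m and z of tongue_edge in the frame of hood_edge below 0.001 m and distance between tongue_edge and hood_edge below 0.025 m and angle between pack_center's own z axis and vertical above 0.15 rad), for 0.1 s.
At the end, for the whole second after the job is handed in: The pack lies flat (0.04 rad), at rest on the well floor (centre under 15.5 mm above it), within 4 mm of the bay's centre along the bay and 8 mm in all; the latch is within 3 mm of rest, over the pack; the brush lies flat (0.2 rad) on the bench, centre under 15 mm high (all of step 1 and x of pack_center in the frame of dock_bay between -0.004 and 0.004 m and z of pack_center in the frame of dock_bay below 0.0155 m and horizontal distance between pack_center and dock_bay below 0.008 m and angle between pack_center's own z axis and vertical below 0.04 rad and value of joint dock_latch below 0.003 m and linear speed of pack below 0.01 m/s); the robot touches nothing.
It fails at once if the tissue packet is moved more than 30 mm (distance of pouch_center from where it was at the start of the episode above 0.03 m).
It fails at once if the bottle is moved more than 30 mm or upset (distance of bottle_center from where it was at the start of the episode above 0.03 m or angle between bottle_center's own z axis and vertical above 0.5 rad).
It fails at once if the torch is moved more than 30 mm or upset (distance of flashlight_center from where it was at the start of the episode above 0.03 m or angle between flashlight_center's own z axis and vertical above 0.5 rad).
It also fails if it takes over 70 s, if anything falls off the work surface, if the arm or the gripper's body presses on something with over 40 N, if the wrist force passes 120 N, or if a joint passes its speed limit or range.

### The arm

A 7-joint arm with a two-finger parallel gripper is mounted at the origin on a cart in front of the work surface, level with it; the furniture and walls round the work are solid. World frame = base frame: x ahead of the robot, y to its left, z up, the work surface at z = 0. Lengths are in m, angles in rad, forces in N, time in s.
With the tool pointing down it reaches from about 0.425 to 0.875 m from the base axis. Payload 4.7 kg.
Tool frame: the origin (TCP) lies midway between the tips of the shut fingers; the grasp point (between the pads) lies 19 mm behind it; z points along the fingers, y is the line along which they close (so a half turn about z gives the same grasp; the last joint's range is limited). The gripper opens to 87 mm and grips with 3 to 60 N. Pads are 19 mm wide; open, the fingers measure 117 mm over their backs; the gripper's body (75 mm by 190 mm) begins 51 mm behind the grasp point.
Start: joints at [1.218, 0.321, -0.07, 1.45, 0.023, 1.371, -0.057], TCP at [0.233, -0.607, 0.223] pointing down, gripper open.
Joint ranges: [-2.86, 2.86], [-0.3, 2.09], [-1.38, 1.24], [0.06, 2.45], [-1.56, 4.7], [0.09, 2.05], [-2.69, 2.69]. Speed limits (rad/s): [2.57, 2.57, 3.14, 3.14, 3.14, 3.14, 3.14].

### API

Orientations are given as a unit quaternion [x, y, z, w].
In Python, from station import arm gives the robot as it stands.
- The arm moves only by the tool carry_out, never from a script. Its argument "plan" is a list of rows, each a list of 7 numbers: the shift along the tool's x, y, z in m, then the turn, a rotation vector about the tool's x, y, z in degrees, then the closure, from -1 (fully open) to 1 (shut). A call has 1 to 5 rows; each row shifts and turns the commanded pose from where the row before left it, along the tool's axes as they then stand; what a row does not reach is not made up. A row lasts 1/8 s, in which the tool goes at most 62.5 mm and 10.7 degrees, less where a joint would pass 70% of its speed; a pose out of reach is approached as far as the arm can. A call with a gripper value outside its range is refused whole. The fingers move at their own pace and stop on an object; the grip force is fixed at half the most. Time passes only in rows, so rows that do not move let the fingers close. It gives the time, the measured TCP pose, the force and the opening at its end, in the units of the state.
- arm.get_obs(): the state, without advancing time (a new reading comes with each control period).
- arm.grab_frame(name): name is "side" or "top"; returns a dict with "color" (480x640x3 uint8, red, green, blue), "intrinsics" (3x3 intrinsics, pixels), "origin" and "rotation" of the camera in the world. Camera axes: x right, y down, z forward; pixel columns grow to the right and rows downward; lengths in m; the calibration is good to about 2 mm. A picture is of the moment at which its call begins. There is no depth.
- arm.sign_off(): hands the job in, once; it reports no verdict.
The state is a dict: "t": time; "qpos": joint angles; "qd": joint speeds; "effort": joint torques, N m; "ee_pos": TCP position; "tcp_rot": TCP orientation; "wrist_force": force on the tool from outside, world axes, zero at the start; "wrist_torque": the same for the moment, N m; "finger_gap": opening from 0.0 (shut) to 1.0 (fully open).
Only numpy, scipy, OpenCV 4.12 (cv2) and the standard library are available. Lean on these libraries where they do the work, as an engineer would, in place of code of your own. Each camera call takes 0.05 s, during which the arm holds its last target. There are 200 camera calls.

## Working session

There is one attempt and no reset: what is moved stays moved. The work goes in short steps, Python scripts to look and compute and a tool call to move; the robot and the scene stay as the last step left them, time stands still between calls to the robot, and variables do not carry over. Pictures are saved under pics/ and viewed, on a budget of 10 in all, crops included, one or two more only if the job needs it, and the job is handed in when it is done.

Besides the shell and the picture viewer there is one more tool, called after "Call:" as name([rows], argument=value, ...), one row to a line, values as JSON. carry_out: Moves the arm, as the interface text tells. Its arguments: {"type":"object","properties":{"plan":{"type":"array"}},"required":["plan"]}

```bash
mkdir -p pics; ls
python3 - <<'E'
from station import arm
import cv2,numpy as np
o=arm.get_obs();print({k:np.round(v,3) for k,v in o.items()})
for n in("top","side"):
    f=arm.grab_frame(n);cv2.imwrite(f"pics/{n}0.png",f["color"][:,:,::-1]);print(n,f["intrinsics"],f["origin"],f["rotation"])
E
```

```text
pics
{'t': np.float64(0.0), 'qpos': array([ 1.218,  0.322, -0.07 ,  1.452,  0.023,  1.371, -0.057]), 'qd': array([-0.001, -0.003,  0.001, -0.001,  0.   , -0.   , -0.   ]), 'effort': array([ 0.0000e+00, -4.9128e+01, -4.0400e-01, -3.1252e+01, -6.4000e-02,
        4.4000e-02,  0.0000e+00]), 'ee_pos': array([ 0.233, -0.606,  0.221]), 'tcp_rot': array([ 0.983,  0.182, -0.   , -0.001]), 'wrist_force': array([-0.652, -0.145,  0.452]), 'wrist_torque': array([-0.043, -0.011, -0.029]), 'finger_gap': np.float64(0.996)}
top [[573.03390007   0.         314.8246546 ]
 [  0.         573.03390007 237.69309605]
 [  0.           0.           1.        ]] [0.54660537 0.26054893 1.00084742] [-0.69638952  0.71649595 -0.03729631  0.01685775]
side [[490.06963396   0.         322.9130842 ]
 [  0.         490.06963396 231.75688903]
 [  0.           0.           1.        ]] [0.28653839 0.91647493 0.61953859] [-0.18411792  0.87145233 -0.44469243  0.09444616]
```

View pics/top0.png

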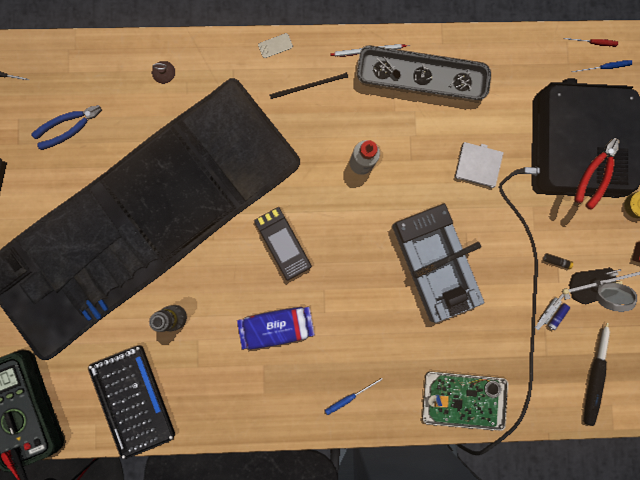

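View pics/side0.png

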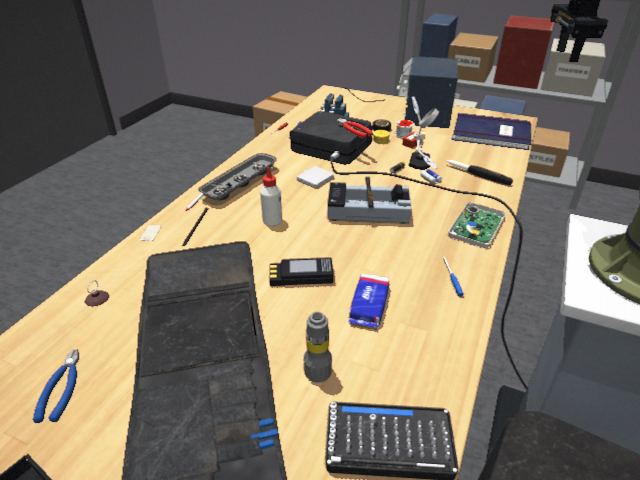

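```bash
cat > h.py <<'E'
import numpy as np, cv2
from scipy.spatial.transform import Rotation as R
from station import arm
def shot(n,save=None):
    f=arm.grab_frame(n); f["R"]=R.from_quat(f["rotation"]).as_matrix() if np.size(f["rotation"])==4 else np.array(f["rotation"])
    if save: cv2.imwrite(f"pics/{save}.png",f["color"][:,:,::-1])
    return f
def plane(f,px,z):
    "pixels -> world points at height z"
    px=np.atleast_2d(px).astype(float); d=np.c_[px,np.ones(len(px))]@np.linalg.inv(f["intrinsics"]).T@f["R"].T
    return f["origin"]+d*((z-f["origin"][2])/d[:,2])[:,None]
def proj(f,p):
    c=(np.atleast_2d(p)-f["origin"])@f["R"]@f["intrinsics"].T
    return c[:,:2]/c[:,2:]
def crop(f,x,y,w,h,s,name):
    cv2.imwrite(f"pics/{name}.png",cv2.resize(f["color"][y:y+h,x:x+w,::-1],None,fx=s,fy=s,interpolation=cv2.INTER_CUBIC))
E
python3 - <<'E'
from h import *
f=shot("top");crop(f,240,195,260,140,3,"t1")
g=shot("side");crop(g,260,165,160,125,5,"s1")
print(proj(f,[[.5,0,0],[.6,0,0],[.5,.1,0]]),proj(g,[[.5,0,0],[.6,0,0],[.5,.1,0]]))
E
```

```text
[[448.62146963 304.23513802]
 [445.93707745 247.1511727 ]
 [391.69544408 306.00118618]] [[400.66827332 213.81289256]
 [359.29692296 204.186515  ]
 [387.09673418 237.87298765]]
```

View pics/t1.png

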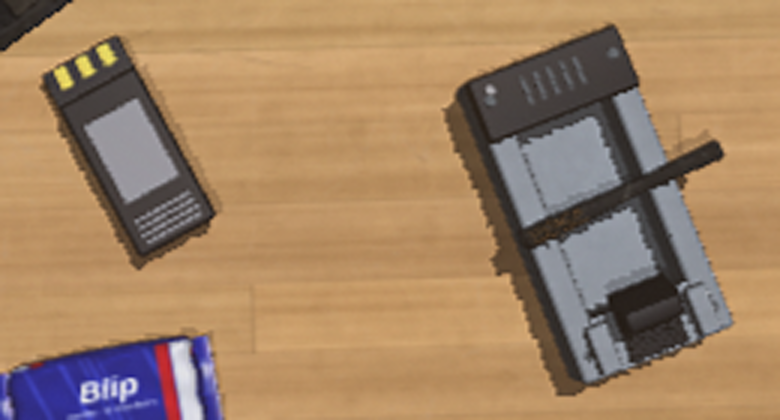

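View pics/s1.png

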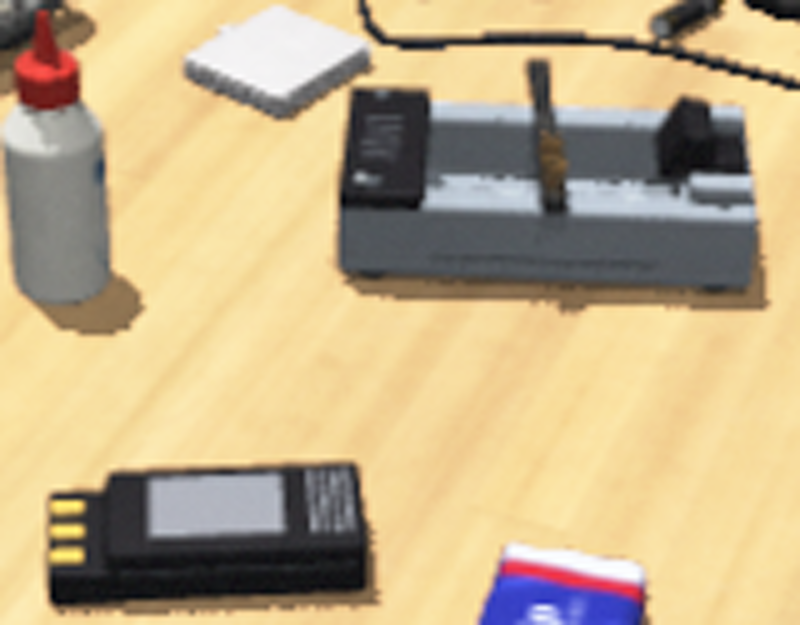

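```bash
cat > m.py <<'E'
from h import *
def fit(local,world):
    "planar rigid fit local->world: returns t(2), yaw, rms"
    l=np.array(local,float);w=np.array(world)[:,:2];lc,wc=l.mean(0),w.mean(0);a=l-lc;b=w-wc
    th=np.arctan2((a[:,0]*b[:,1]-a[:,1]*b[:,0]).sum(),(a*b).sum());c,s=np.cos(th),np.sin(th);M=np.array([[c,-s],[s,c]])
    return wc-M@lc,th,np.sqrt((((a@M.T)-b)**2).sum(1).mean())
un=lambda p,o,s:(np.array(p,float)+.5)/s-.5+np.array(o)
E
python3 - <<'E'
from m import *
f=shot("top");g=shot("side")
T=lambda p,z:plane(f,un(p,(240,195),3),z); S=lambda p,z:plane(g,un(p,(260,165),5),z)
hl=np.array([[.087,.046],[.087,-.046],[.0495,-.046],[.0495,.046]])
print("hood top",fit(hl,T([(468,85),(613,27),(638,83),(492,143)],.048)))
print("hood side",fit(hl,S([(350,92),(428,92),(422,205),(342,203)],.048)[[0,0,0,0]] if 0 else S([(342,203),(350,92),(428,92),(422,205)],.048)))
w=T([(580,385),(732,322)],.042);h=T([(468,85),(613,27)],.048)
print("dock all",fit([[-.095,.046],[-.095,-.046],[.087,.046],[.087,-.046]],np.r_[w,h]))
# pack by mask
V=f["color"].max(2).astype(np.uint8);m=(V<95).astype(np.uint8);m[:, :250]=0
n,lab,st,c=cv2.connectedComponentsWithStats(m[:,:])
roi=(f["color"].astype(int));sat=roi.max(2)-roi.min(2)
mm=np.zeros_like(m);mm[200:290,250:318]=(~((sat[200:290,250:318]>35)&(roi[200:290,250:318,0]>roi[200:290,250:318,2]+30)&(V[200:290,250:318]>75))).astype(np.uint8)
mm[200:240,250:290]|=((roi[200:240,250:290,0]>200)&(roi[200:240,250:290,2]<90)).astype(np.uint8)
n,lab,st,c=cv2.connectedComponentsWithStats(mm);i=1+st[1:,4].argmax();mm=(lab==i).astype(np.uint8)
cn=max(cv2.findContours(mm,0,2)[0],key=cv2.contourArea);r=cv2.minAreaRect(cn);bx=cv2.boxPoints(r);print(r,bx)
o=bx[np.argsort(bx[:,1])]; P=np.r_[plane(f,o[:2],.016),plane(f,o[2:],.026)];print("pack box",np.round(P,4))
pl=[(42,75),(118,36)];pr=[(140,266),(214,213)]
print("pack",fit([[.06,.025],[.06,-.025],[-.06,.025],[-.06,-.025]],np.r_[T(pl,.016),T(pr,.026)]))
print("pack side",fit([[.06,.025],[.06,-.025],[-.06,.025],[-.06,-.025]],np.r_[S([(50,553+10),(50,494)],.016),S([(366,550),(357,465)],.026)]))
print("brush",T([(527,238),(720,150)],.048),S([(556,205),(540,62)],.048))
E
```

```text
hood top (array([0.57548988, 0.02385547]), np.float64(0.35705079351415947), np.float64(0.002068305365727198))
hood side (array([0.57287742, 0.02681599]), np.float64(0.36539313606281293), np.float64(0.002127046443365158))
dock all (array([0.57547649, 0.02584208]), np.float64(0.3401770738138523), np.float64(0.002491854007396069))
((282.2770080566406, 243.72494506835938), (69.17334747314453, 29.528263092041016), 61.14434051513672) [[252.65431 220.55786]
 [278.51633 206.30737]
 [311.89972 266.89203]
 [286.0377  281.14252]]
pack box [[0.6779 0.2921 0.016 ]
 [0.6543 0.3372 0.016 ]
 [0.5714 0.2377 0.026 ]
 [0.5486 0.2822 0.026 ]]
pack (array([0.61287532, 0.28691232]), np.float64(0.46744990988360874), np.float64(0.0024068220060865))
pack side (array([0.61270911, 0.28504262]), np.float64(0.42986020775288136), np.float64(0.0038627552512969674))
brush [[ 0.55404156  0.06600249  0.048     ]
 [ 0.60002839 -0.04474107  0.048     ]] [[ 0.55117327  0.06630439  0.048     ]
 [ 0.59917831 -0.04770071  0.048     ]]
```

```bash
cat > go.py <<'E'
import sys
from h import *
# usage: go.py x y z xyaw_deg tilt_deg [n]: rows to bring tool there; tool down, x at yaw, then turned tilt about tool y
def rows(p,yaw,tilt,n=None):
    o=arm.get_obs();r=R.from_quat(o["tcp_rot"]);p0=np.array(o["ee_pos"])
    rt=R.from_euler("z",yaw,degrees=True)*R.from_euler("x",180,degrees=True)*R.from_euler("y",tilt,degrees=True)
    d=(r.inv()*rt).as_rotvec(degrees=True);dp=np.array(p)-p0
    n=n or int(max(1,np.ceil(max(np.linalg.norm(dp)/.06,np.linalg.norm(d)/10.4))))
    print("t",round(float(o["t"]),2),"n",n,"gap",round(float(o["finger_gap"]),3),"F",np.round(o["wrist_force"],1))
    for i in range(n):
        s=r.inv().apply(dp/n);print(np.round(s,4).tolist(),np.round(d/n,2).tolist());r=r*R.from_rotvec(d/n,degrees=True)
if __name__=="__main__":
    a=[float(v) for v in sys.argv[1:]];rows(a[:3],a[3],a[4],int(a[5]) if len(a)>5 else None)
E
python3 go.py .577 .010 .16 112.5 0 13
```

```text
t 0.3 n 13 gap 1.0 F [0.2 0.8 0.4]
[0.0417, -0.0348, 0.0048] [-0.0, -0.0, -7.04]
[0.0457, -0.0294, 0.0048] [-0.0, -0.0, -7.04]
[0.0489, -0.0236, 0.0048] [-0.0, -0.0, -7.04]
[0.0514, -0.0174, 0.0048] [-0.0, -0.0, -7.04]
[0.0532, -0.011, 0.0048] [-0.0, -0.0, -7.04]
[0.0541, -0.0044, 0.0048] [-0.0, -0.0, -7.04]
[0.0543, 0.0023, 0.0048] [-0.0, -0.0, -7.04]
[0.0536, 0.0089, 0.0048] [-0.0, -0.0, -7.04]
[0.0521, 0.0154, 0.0048] [-0.0, -0.0, -7.04]
[0.0498, 0.0217, 0.0048] [-0.0, -0.0, -7.04]
[0.0468, 0.0276, 0.0048] [-0.0, -0.0, -7.04]
[0.043, 0.0331, 0.0048] [-0.0, -0.0, -7.04]
[0.0387, 0.0381, 0.0048] [-0.0, -0.0, -7.04]
```

Call:
carry_out([
  [0.042, -0.035, 0.005, 0, 0, -7, 0],
  [0.046, -0.029, 0.005, 0, 0, -7, 0],
  [0.049, -0.024, 0.005, 0, 0, -7, 0],
  [0.051, -0.017, 0.005, 0, 0, -7, 0],
  [0.053, -0.011, 0.005, 0, 0, -7, 0],
])

```text
t: 0.92
ee_pos: [0.3668, -0.3685, 0.1976]
tcp_rot: [0.882, 0.471, -0.0, 0.0]
wrist_force: [0.6, 1.4, -0.1]
finger_gap: 0.542
```

Call:
carry_out([
  [0.054, -0.004, 0.005, 0, 0, -7, 0],
  [0.054, 0.002, 0.005, 0, 0, -7, 0],
  [0.054, 0.009, 0.005, 0, 0, -7, 0],
  [0.052, 0.015, 0.005, 0, 0, -7, 0],
  [0.05, 0.022, 0.005, 0, 0, -7, 0],
])

```text
t: 1.55
ee_pos: [0.5002, -0.1321, 0.1727]
tcp_rot: [0.699, 0.715, -0.0, 0.001]
wrist_force: [0.2, -1.0, 0.3]
finger_gap: 0.502
```

Call:
carry_out([
  [0.047, 0.028, 0.005, 0, 0, -7, 0],
  [0.043, 0.033, 0.005, 0, 0, -7, 0],
  [0.037, 0.037, 0.005, 0, 0, -7, 0],
  [0, 0, 0, 0, 0, 0, 0],
])

```text
t: 2.05
ee_pos: [0.5802, 0.0123, 0.1572]
tcp_rot: [0.556, 0.831, 0.002, -0.001]
wrist_force: [0.2, -0.7, 0.3]
finger_gap: 0.497
```

```bash
python3 go.py .577 .010 .065 112.5 0
```

```text
t 2.05 n 2 gap 0.497 F [ 0.2 -0.7  0.3]
[-0.0006, -0.002, 0.0461] [0.04, -0.1, -0.01]
[-0.0005, -0.0019, 0.0461] [0.04, -0.1, -0.01]
```

Call:
carry_out([
  [-0.001, -0.004, 0.05, 0, 0, 0, 0],
  [0, 0, 0.045, 0, 0, 0, 0],
  [0, 0, 0.018, 0, 0, 0, 0],
  [0, 0, 0, 0, 0, 0, 0],
])

```text
t: 2.55
ee_pos: [0.5754, 0.0038, 0.0439]
tcp_rot: [0.559, 0.829, -0.0, -0.001]
wrist_force: [0.2, -0.7, 0.7]
finger_gap: 0.497
```

Call:
carry_out([
  [0, 0, 0, 0, 0, 0, 1],
  [0, 0, 0, 0, 0, 0, 1],
  [0, 0, 0, 0, 0, 0, 1],
  [0, 0, 0, 0, 0, 0, 1],
])

```text
t: 3.05
ee_pos: [0.5766, 0.004, 0.0451]
tcp_rot: [0.559, 0.829, 0.0, 0.001]
wrist_force: [-0.3, -0.0, 2.9]
finger_gap: 0.131
```

Call:
carry_out([
  [0, 0, -0.03, 0, 0, 0, 1],
  [0, 0, -0.03, 0, 0, 0, 1],
  [0, 0, 0, 0, 0, 0, 1],
])

```text
t: 3.42
ee_pos: [0.5781, 0.0043, 0.1071]
tcp_rot: [0.559, 0.829, 0.001, 0.002]
wrist_force: [0.6, -0.4, 0.2]
finger_gap: 0.132
```

```bash
python3 go.py .48 .14 .105 112.5 0;  python3 - <<'E'
from h import *
f=shot("side");crop(f,260,145,160,125,4,"s2")
E
```

```text
t 3.42 n 3 gap 0.132 F [ 0.6 -0.4  0.2]
[0.0542, -0.0134, 0.0005] [0.08, 0.05, -0.16]
[0.0542, -0.0132, 0.0006] [0.08, 0.05, -0.16]
[0.0543, -0.013, 0.0006] [0.08, 0.05, -0.16]
```

View pics/s2.png

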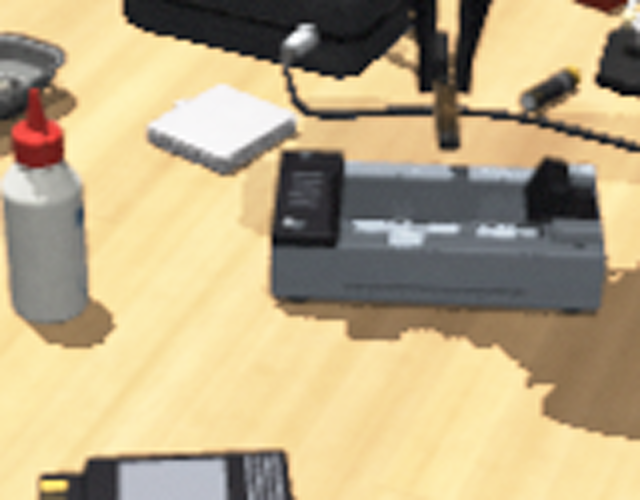

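The brush is in the gripper, level, tuft at crop (447,120), and the bay is clear. Next it goes on the bench.

Call:
carry_out([
  [0.054, -0.013, 0, 0, 0, 0, 1],
  [0.054, -0.013, 0, 0, 0, 0, 1],
  [0.054, -0.013, 0, 0, 0, 0, 1],
  [0, 0, 0.05, 0, 0, 0, 1],
  [0, 0, 0.03, 0, 0, 0, 1],
])

```text
t: 4.1
ee_pos: [0.4771, 0.1396, 0.0219]
tcp_rot: [0.558, 0.83, -0.001, -0.001]
wrist_force: [0.1, -0.9, -0.8]
finger_gap: 0.128
```

Call:
carry_out([
  [0, 0, 0.012, 0, 0, 0, 1],
  [0, 0, 0.006, 0, 0, 0, 1],
  [0, 0, 0, 0, 0, 0, 1],
])

```text
t: 4.47
ee_pos: [0.4796, 0.1397, 0.0068]
tcp_rot: [0.559, 0.829, 0.0, 0.0]
wrist_force: [-0.1, -0.1, 0.6]
finger_gap: 0.133
```

Call:
carry_out([
  [0, 0, 0.002, 0, 0, 0, 1],
  [0, 0, 0, 0, 0, 0, 0.3],
  [0, 0, 0, 0, 0, 0, 0],
  [0, 0, -0.02, 0, 0, 0, -0.3],
  [0, 0, -0.06, 0, 0, 0, -1],
])

```text
t: 5.1
ee_pos: [0.4771, 0.1391, 0.0842]
tcp_rot: [0.559, 0.829, -0.002, -0.002]
wrist_force: [1.3, 0.1, 1.2]
finger_gap: 0.501
```

```bash
python3 go.py .6 .28 .16 26.8 0
```

```text
t 5.1 n 9 gap 0.501 F [1.3 0.1 1.2]
[0.0094, 0.0185, -0.0085] [-0.04, 0.01, 9.47]
[0.0123, 0.0167, -0.0085] [-0.04, 0.01, 9.47]
[0.0149, 0.0144, -0.0085] [-0.04, 0.01, 9.47]
[0.0171, 0.0118, -0.0085] [-0.04, 0.01, 9.47]
[0.0188, 0.0088, -0.0084] [-0.04, 0.01, 9.47]
[0.02, 0.0056, -0.0084] [-0.04, 0.01, 9.47]
[0.0206, 0.0023, -0.0084] [-0.04, 0.01, 9.47]
[0.0207, -0.0012, -0.0084] [-0.04, 0.01, 9.47]
[0.0203, -0.0045, -0.0084] [-0.04, 0.01, 9.47]
```

Call:
carry_out([
  [0.009, 0.018, -0.01, 0, 0, 9.5, -1],
  [0.012, 0.017, -0.01, 0, 0, 9.5, -1],
  [0.015, 0.014, -0.01, 0, 0, 9.5, -1],
  [0.017, 0.012, -0.01, 0, 0, 9.5, -1],
  [0.019, 0.009, -0.01, 0, 0, 9.5, -1],
])

```text
t: 5.72
ee_pos: [0.5482, 0.218, 0.1366]
tcp_rot: [0.847, 0.531, 0.001, 0.0]
wrist_force: [0.1, 0.6, -0.1]
finger_gap: 0.986
```

Call:
carry_out([
  [0.02, 0.006, -0.01, 0, 0, 9.5, -1],
  [0.021, 0.002, -0.01, 0, 0, 9.5, -1],
  [0.021, -0.001, -0.005, 0, 0, 9.5, -1],
  [0.02, -0.004, 0, 0, 0, 9.3, -1],
  [0, 0, 0, 0, 0, 0, -1],
])

```text
t: 6.35
ee_pos: [0.6032, 0.281, 0.1609]
tcp_rot: [0.973, 0.232, 0.001, -0.001]
wrist_force: [0.3, -1.0, -0.2]
finger_gap: 1.0
```

```bash
python3 go.py .5996 .2802 .05 27 0
python3 - <<'E'
from h import *
f=shot("top");crop(f,200,130,300,220,2.6,"t3")
E
```

```text
t 6.35 n 2 gap 1.0 F [ 0.3 -1.  -0.2]
[-0.0019, -0.0004, 0.0555] [-0.03, -0.04, -0.06]
[-0.0018, -0.0004, 0.0555] [-0.03, -0.04, -0.06]
```

View pics/t3.png

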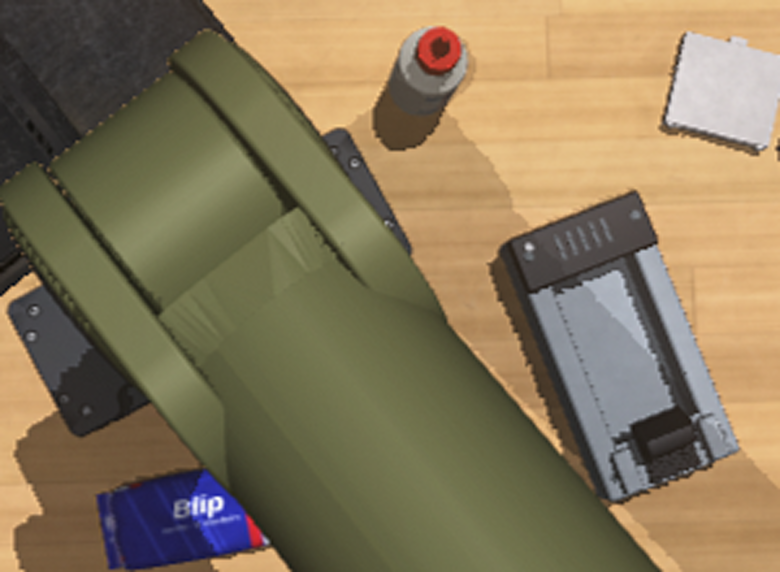

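The dock is empty: hood front edge at crop (530,290)-(658,243), latch at (660,435). The arm hides the brush here, so I'll check it from the side view.

Call:
carry_out([
  [-0.002, 0, 0.055, 0, 0, 0, -1],
  [-0.001, 0, 0.055, 0, 0, 0, -1],
  [0, 0, 0.03, 0, 0, 0, -1],
  [0, 0, 0.01, 0, 0, 0, -1],
  [0, 0, 0, 0, 0, 0, -1],
])

```text
t: 7.02
ee_pos: [0.6005, 0.2777, 0.0102]
tcp_rot: [0.973, 0.231, 0.0, 0.0]
wrist_force: [0.1, 0.8, 0.2]
finger_gap: 1.002
```

```bash
python3 go.py .5996 .2802 .01 27 0
python3 - <<'E'
from h import *
f=shot("side");crop(f,240,170,200,160,4,"s3")
E
```

```text
t 7.03 n 1 gap 1.002 F [0.1 0.8 0.2]
[0.0004, -0.0026, 0.0002] [0.0, -0.01, -0.25]
```

View pics/s3.png

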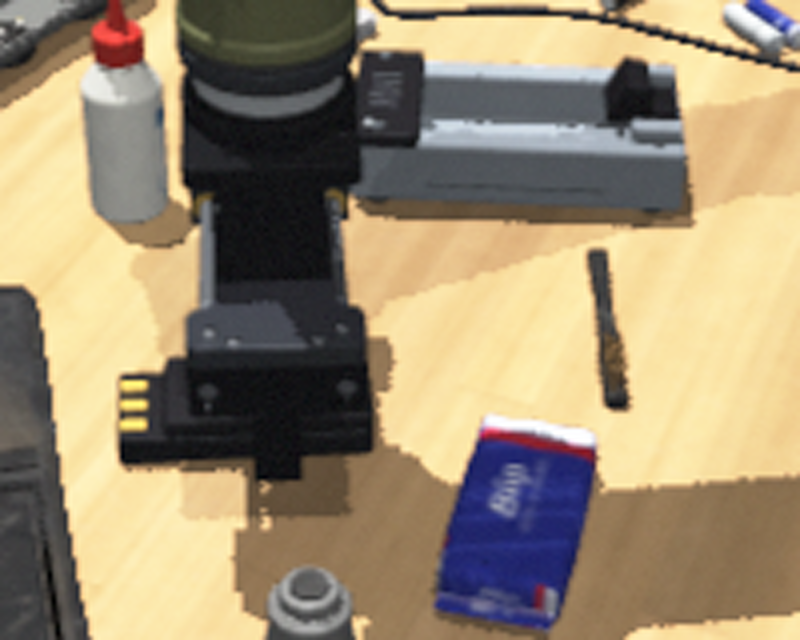

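The brush lies flat on the bench at crop (607,330), clear of dock and packet. The fingers straddle the pack, with the near finger at (280,440). Next: close and lift.

Call:
carry_out([
  [0, -0.002, 0, 0, 0, 0, 1],
  [0, 0, 0, 0, 0, 0, 1],
  [0, 0, 0, 0, 0, 0, 1],
  [0, 0, 0, 0, 0, 0, 1],
  [0, 0, 0, 0, 0, 0, 1],
])

```text
t: 7.7
ee_pos: [0.5996, 0.2794, 0.0096]
tcp_rot: [0.973, 0.231, -0.0, 0.0]
wrist_force: [0.9, -1.0, 1.1]
finger_gap: 0.573
```

Call:
carry_out([
  [0, 0, -0.03, 0, 0, 0, 1],
  [0, 0, -0.05, 0, 0, 0, 1],
  [0, 0, -0.05, 0, 0, 0, 1],
  [0, 0, 0, 0, 0, 0, 1],
])

```text
t: 8.2
ee_pos: [0.6018, 0.2816, 0.1443]
tcp_rot: [0.973, 0.231, 0.004, -0.001]
wrist_force: [0.0, -0.5, -2.8]
finger_gap: 0.568
```

```bash
cat > bay.py <<'E'
import sys
from go import *
D=np.array([.5745,.0255,.014]);YAW=20.3
# usage: bay.py cx cy cz a Xg Zg yaw_extra n (mm, deg): rows to bring pack centre there, tongue down by a
def tgt(cx,cy,cz,a,Xg,Zg):
    B=R.from_euler("z",YAW,degrees=True)*R.from_euler("y",a,degrees=True)
    return D+R.from_euler("z",YAW,degrees=True).apply(np.array([cx,cy,cz])/1e3)+B.apply(np.array([Xg,0,Zg])/1e3)
if __name__=="__main__":
    v=[float(x) for x in sys.argv[1:]];p=tgt(*v[:6]);print("tcp",np.round(p,4));rows(p,YAW+v[6],-v[3],int(v[7]) if v[7] else None)
E
python3 - <<'E'
from m import *
f=shot("top")
T=lambda p,z:plane(f,un(p,(200,130),2.6),z)
g=shot("side");S=lambda p,z:plane(g,un(p,(240,170),4),z)
hl=np.array([[.087,.046],[.087,-.046],[.0495,-.046],[.0495,.046]])
print(fit(hl,T([(510,245),(637,191),(658,243),(530,290)],.048)))
print(fit([[.087,.046],[.087,-.046],[.0495,-.046],[.0495,.046],[-.095,.046],[-.095,-.046]],np.r_[T([(510,245),(637,191),(658,243),(530,290)],.048),T([(612,502),(738,452)],.042)]))
# latch: top corners z=.066 x -62..-75, y +-17 ; wall inner edges
w=T([(530,290),(612,502)],.042);print("left wall yaw",np.degrees(np.arctan2(*(w[0]-w[1])[[1,0]])))
w=T([(658,243),(738,452)],.042);print("right wall yaw",np.degrees(np.arctan2(*(w[0]-w[1])[[1,0]])))
E
python3 bay.py -18.5 0 120 26 -15 -3 0 0
```

```text
(array([0.57523752, 0.02385722]), np.float64(0.34925950889115176), np.float64(0.002420646445944569))
(array([0.57541018, 0.02470442]), np.float64(0.3402507616346644), np.float64(0.002372101981710532))
left wall yaw 18.912249078938263
right wall yaw 18.377437444965185
tcp [0.5433 0.0139 0.1379]
t 8.3 n 5 gap 0.572 F [-0.7  0.1 -3.2]
[-0.0338, 0.0424, 0.0002] [0.3, -5.18, 1.26]
[-0.0327, 0.0432, 0.003] [0.3, -5.18, 1.26]
[-0.0314, 0.0439, 0.0057] [0.3, -5.18, 1.26]
[-0.0298, 0.0446, 0.0083] [0.3, -5.18, 1.26]
[-0.0279, 0.0453, 0.0106] [0.3, -5.18, 1.26]
```

Call:
carry_out([
  [-0.045, -0.022, 0, 0, 0, 0, 1],
  [-0.018, -0.01, 0, 0, 0, 0, 1],
])

```text
t: 8.55
ee_pos: [0.5245, 0.2796, 0.1362]
tcp_rot: [0.973, 0.232, -0.004, 0.0]
wrist_force: [0.3, 0.7, -1.7]
finger_gap: 0.572
```

```bash
sed -i 's/^D=.*/D=np.array([.575,.025,.014]);YAW=19.8/' bay.py; python3 bay.py -18.5 0 120 26 -15 -3 0 5
```

```text
tcp [0.5437 0.0137 0.1379]
t 8.55 n 5 gap 0.572 F [ 0.3  0.7 -1.7]
[-0.0206, 0.0492, -0.0002] [0.31, -5.11, 1.38]
[-0.0193, 0.0497, 0.0013] [0.31, -5.11, 1.38]
[-0.0179, 0.0501, 0.0027] [0.31, -5.11, 1.38]
[-0.0164, 0.0506, 0.0039] [0.31, -5.11, 1.38]
[-0.0148, 0.051, 0.005] [0.31, -5.11, 1.38]
```

Call:
carry_out([
  [-0.02, 0.049, 0, 0.3, -5.1, 1.4, 1],
  [-0.019, 0.05, 0.001, 0.3, -5.1, 1.4, 1],
  [-0.018, 0.05, 0.003, 0.3, -5.1, 1.4, 1],
  [-0.016, 0.05, 0.004, 0.3, -5.1, 1.4, 1],
  [-0.015, 0.05, 0.005, 0.3, -5.1, 1.4, 1],
])

```text
t: 9.18
ee_pos: [0.5467, 0.0142, 0.1382]
tcp_rot: [0.96, 0.166, -0.221, 0.038]
wrist_force: [-0.0, -0.3, -2.4]
finger_gap: 0.568
```

Call:
carry_out([
  [0, 0, 0, 0, 0, 0, 1],
  [0, 0, 0, 0, 0, 0, 1],
])

```text
t: 9.43
ee_pos: [0.5467, 0.0165, 0.1383]
tcp_rot: [0.961, 0.166, -0.219, 0.038]
wrist_force: [0.2, 0.3, -2.0]
finger_gap: 0.57
```

```bash
python3 bay.py -18.5 0 55 26 -15 -3 0 2;python3 - <<'E'
from h import *
f=shot("side");crop(f,280,130,180,130,4.4,"s4")
E
```

```text
tcp [0.5437 0.0137 0.0729]
t 9.43 n 2 gap 0.57 F [ 0.2  0.3 -2. ]
[0.0125, 0.0008, 0.0303] [-0.06, -0.16, -0.08]
[0.0125, 0.0008, 0.0303] [-0.06, -0.16, -0.08]
```

View pics/s4.png

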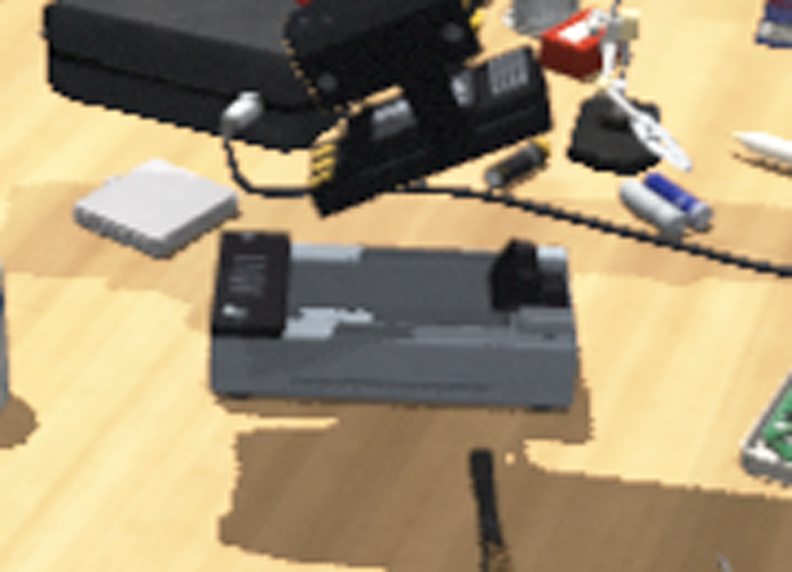

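Run:
```python
from m import *; from bay import D,YAW
g=shot("side");o=arm.get_obs()
B=R.from_euler("z",YAW,degrees=True).as_matrix()
tb=B.T@(np.array(o["ee_pos"])-D)*1e3;print("tcp bay",tb.round(1),"axes x",(B.T@R.from_quat(o["tcp_rot"]).as_matrix()[:,0]).round(3))
def face(px,y):
    px=un(px,(280,130),4.4);d=np.c_[px,np.ones(len(px))]@np.linalg.inv(g["intrinsics"]).T@g["R"].T@B;c=B.T@(g["origin"]-D)
    return ((c+d*((y/1e3-c[1])/d[:,1])[:,None])*1e3).round(1)
q=face([(322,215),(552,128)],tb[1]+25);print("near bottom front/rear",q)
m=q.mean(0);u=q[0]-q[1];L=np.hypot(u[0],u[2]);u=u/L;a=np.arcsin(-u[2]);print("len",L,"tilt",np.degrees(a))
X=np.array([np.cos(a),0,-np.sin(a)]);Z=np.array([np.sin(a),0,np.cos(a)]);c=m+13*Z;print("centre",c.round(1),"Xg,Zg",(tb-c)@X,(tb-c)@Z)
print("hood near corners (49.5,34),(87,34) ->",face([(276,336),(212,332)],46))
print("hood near bottom & dock end (87,-14),(-95,-14)",face([(211,393),(577,405)],46))
f=shot("top");crop(f,380,190,120,110,5,"t4")
```

```text
tcp bay [-28.9   2.7 125.6] axes x [ 0.902 -0.001 -0.432]
near bottom front/rear [[ 32.5  27.7  88.1]
 [-72.5  27.7 138.5]]
len 116.4695668404412 tilt 25.64100582430529
centre [-14.4  27.7 125. ] Xg,Zg -13.301555962784937 -5.742576087524247
hood near corners (49.5,34),(87,34) -> [[52.6 46.  29.7]
 [84.1 46.  30.6]]
hood near bottom & dock end (87,-14),(-95,-14) [[ 84.4  46.   -5.8]
 [-97.5  46.   -4.2]]
```

View pics/t4.png

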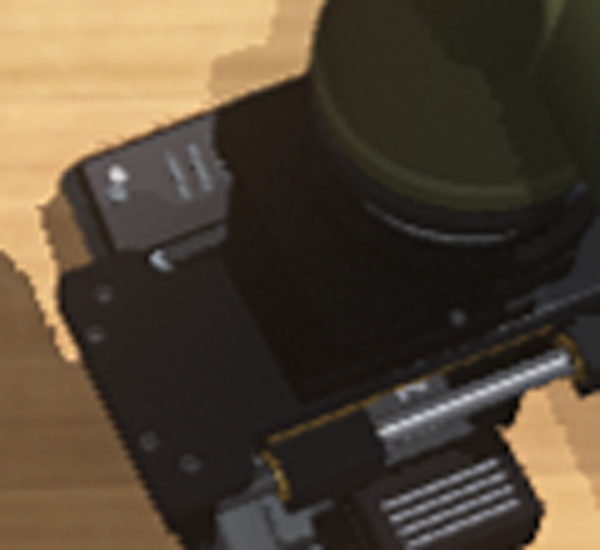

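```bash
sed -i 's/^D=.*/D=np.array([.5745,.025,.014]);YAW=20.1/' bay.py; python3 bay.py -20.5 0 51 26 -15.3 -3.5 0 3
```

```text
tcp [0.5409 0.0127 0.0686]
t 9.57 n 3 gap 0.574 F [-0.3 -0.  -2.1]
[0.008, 0.0009, 0.0226] [-0.04, -0.15, -0.1]
[0.0081, 0.0009, 0.0226] [-0.04, -0.15, -0.1]
[0.0081, 0.0009, 0.0225] [-0.04, -0.15, -0.1]
```

Call:
carry_out([
  [0.008, 0.001, 0.0226, 0, -0.2, -0.1, 1],
  [0.008, 0.001, 0.0226, 0, -0.1, -0.1, 1],
  [0.008, 0.001, 0.0225, 0, -0.1, -0.1, 1],
  [0, 0, 0, 0, 0, 0, 1],
  [0, 0, 0, 0, 0, 0, 1],
])

```text
t: 10.2
ee_pos: [0.542, 0.0114, 0.0701]
tcp_rot: [0.96, 0.169, -0.22, 0.038]
wrist_force: [0.8, -0.4, -1.7]
finger_gap: 0.572
```

```bash
python3 bay.py 1.5 0 40 26 -15.3 -3.5 0 4
python3 - <<'E'
from h import *
f=shot("side");crop(f,310,165,120,80,6.5,"s5")
E
```

```text
tcp [0.5616 0.0203 0.0576]
t 10.2 n 4 gap 0.572 F [ 0.8 -0.4 -1.7]
[0.0062, -0.0004, 0.0005] [-0.02, -0.04, -0.03]
[0.0062, -0.0004, 0.0005] [-0.02, -0.04, -0.03]
[0.0062, -0.0004, 0.0005] [-0.02, -0.04, -0.03]
[0.0062, -0.0004, 0.0005] [-0.02, -0.04, -0.03]
```

View pics/s5.png

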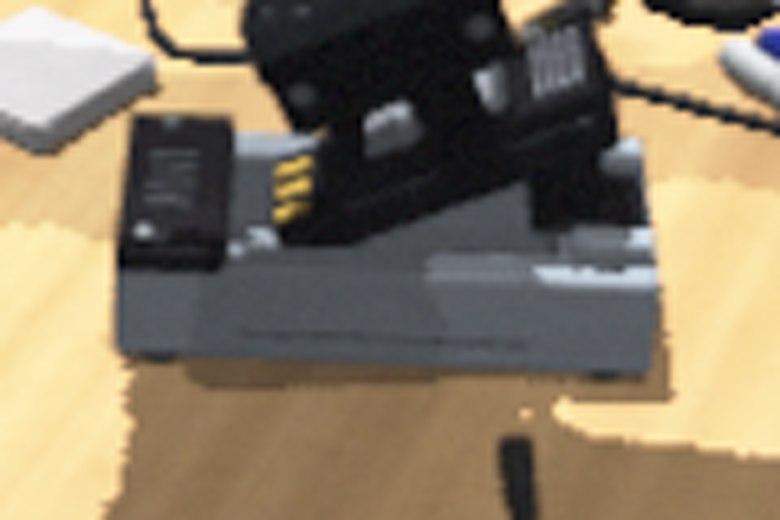

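The tongue, with contacts at crop (291,187), is between the walls just short of the hood edge at (228,190). The rear end is above the latch. Feeding it in along the pack axis.

Call:
carry_out([
  [0.006, 0, 0.0005, 0, 0, 0, 1],
  [0.006, 0, 0.0005, 0, 0, 0, 1],
  [0.006, -0.001, 0.0005, 0, 0, 0, 1],
  [0, 0, 0, 0, 0, 0, 1],
])

```text
t: 10.75
ee_pos: [0.5558, 0.0173, 0.0593]
tcp_rot: [0.96, 0.169, -0.221, 0.038]
wrist_force: [-0.1, -0.0, -2.7]
finger_gap: 0.574
```

```bash
python3 bay.py 1.5 0 39 26 -15.3 -3.5 0 1
```

```text
tcp [0.5616 0.0203 0.0566]
t 10.75 n 1 gap 0.574 F [-0.1 -0.  -2.7]
[0.0069, -0.0009, -0.0004] [-0.15, -0.04, -0.14]
```

Call:
carry_out([
  [0.004, -0.001, 0, 0, 0, 0, 1],
  [0.004, 0, 0, 0, 0, 0, 1],
  [0, 0, 0, 0, 0, 0, 1],
  [0, 0, 0, 0, 0, 0, 1],
])

```text
t: 11.25
ee_pos: [0.5621, 0.0201, 0.0563]
tcp_rot: [0.96, 0.168, -0.221, 0.038]
wrist_force: [-0.7, -0.6, -2.3]
finger_gap: 0.571
```

```bash
python3 bay.py 4 0 38.5 26 -15.3 -3.5 0 1
```

```text
tcp [0.5639 0.0211 0.0561]
t 11.25 n 1 gap 0.571 F [-0.7 -0.6 -2.3]
[0.0019, -0.0003, -0.0007] [-0.13, -0.06, -0.17]
```

Call:
carry_out([
  [0.002, 0, 0, 0, 0, 0, 1],
  [0.001, 0, 0, 0, 0, 0, 1],
  [0, 0, 0, 0, 0, 0, 1],
])

```text
t: 11.62
ee_pos: [0.5647, 0.021, 0.0552]
tcp_rot: [0.96, 0.168, -0.221, 0.038]
wrist_force: [-0.5, 0.6, -0.6]
finger_gap: 0.567
```

```bash
python3 bay.py 4 0 38 26 -15.3 -3.5 0 1;python3 - <<'E'
from h import *
f=shot("side");crop(f,310,165,120,80,6.5,"s6")
E
```

```text
tcp [0.5639 0.0211 0.0556]
t 11.62 n 1 gap 0.567 F [-0.5  0.6 -0.6]
[-0.0008, -0.0003, -0.0] [-0.13, -0.05, -0.18]
```

View pics/s6.png

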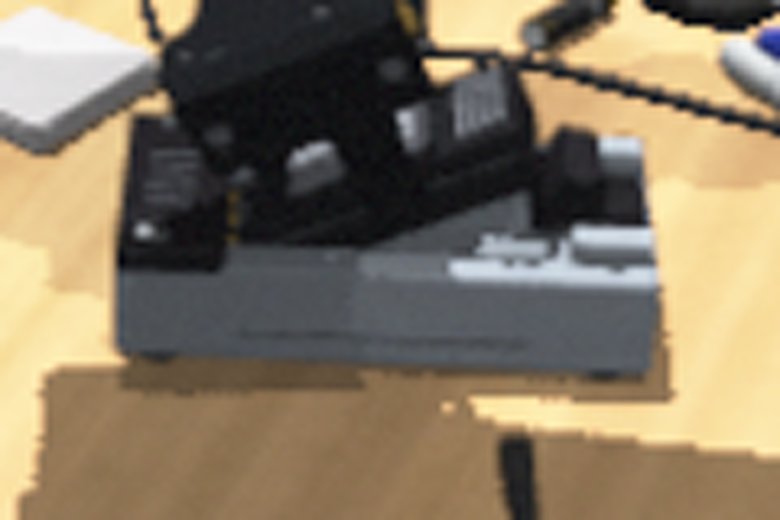

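```bash
python3 bay.py 4.5 0 35 22 -15.3 -3.5 0 1
```

```text
tcp [0.5642 0.0212 0.0515]
t 11.68 n 1 gap 0.569 F [-0.3 -0.9 -1.1]
[0.0012, -0.0003, 0.0035] [-0.12, 3.94, -0.18]
```

Call:
carry_out([
  [0.0006, 0, 0.0017, 0, 2, 0, 1],
  [0.0006, 0, 0.0017, 0, 2, 0, 1],
  [0, 0, 0, 0, 0, 0, 1],
])

```text
t: 12.05
ee_pos: [0.5641, 0.0207, 0.0517]
tcp_rot: [0.967, 0.169, -0.187, 0.033]
wrist_force: [0.8, -0.0, -3.1]
finger_gap: 0.57
```

Call:
carry_out([
  [0, 0, 0, 0, 0, 0, 0],
  [0, 0, 0, 0, 0, 0, -0.5],
  [0, 0, 0, 0, 0, 0, -0.5],
  [0, 0, -0.03, 0, 0, 0, -0.5],
  [0, 0, -0.05, 0, 0, 0, -0.5],
])

```text
t: 12.68
ee_pos: [0.5914, 0.0307, 0.1252]
tcp_rot: [0.967, 0.17, -0.189, 0.032]
wrist_force: [0.8, 0.4, 0.2]
finger_gap: 0.75
```

```bash
python3 bay.py -35 0 110 0 0 0 0 3;python3 - <<'E'
from h import *
f=shot("side");crop(f,310,165,120,80,6.5,"s7")
E
```

```text
tcp [0.5416 0.013  0.124 ]
t 12.68 n 3 gap 0.75 F [0.8 0.4 0.2]
[-0.0162, -0.0001, 0.007] [-0.04, 7.39, -0.07]
[-0.0169, -0.0001, 0.0049] [-0.04, 7.39, -0.07]
[-0.0174, -0.0001, 0.0026] [-0.04, 7.39, -0.07]
```

View pics/s7.png

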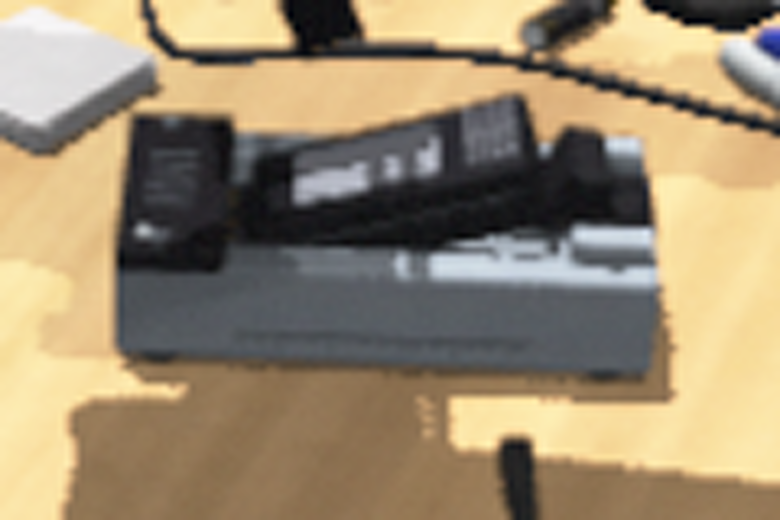

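Call:
carry_out([
  [-0.016, 0, 0.004, 0, 7.4, 0, 1],
  [-0.017, 0, 0.002, 0, 7.4, 0, 1],
  [-0.017, 0, 0, 0, 7.4, 0, 1],
  [0, 0, 0, 0, 0, 0, 1],
  [0, 0, 0, 0, 0, 0, 1],
])

```text
t: 13.35
ee_pos: [0.5462, 0.014, 0.1332]
tcp_rot: [0.985, 0.173, 0.003, -0.0]
wrist_force: [0.4, 0.4, 0.4]
finger_gap: 0.26
```

```bash
python3 bay.py -37 0 65 0 0 0 0 1
```

```text
tcp [0.5398 0.0123 0.079 ]
t 13.35 n 1 gap 0.26 F [0.4 0.4 0.4]
[-0.007, -0.0005, 0.0542] [0.01, -0.35, -0.23]
```

Call:
carry_out([
  [-0.007, 0, 0.02, 0, -0.3, 0, 1],
  [0, 0, 0.025, 0, 0, 0, 1],
  [0, 0, 0.009, 0, 0, 0, 1],
  [0, 0, 0.005, 0, 0, 0, 1],
  [0, 0, 0, 0, 0, 0, 1],
])

```text
t: 13.98
ee_pos: [0.5392, 0.012, 0.0732]
tcp_rot: [0.985, 0.173, -0.0, -0.001]
wrist_force: [-1.3, -0.1, 0.4]
finger_gap: 0.006
```

Call:
carry_out([
  [0, 0, 0.004, 0, 0, 0, 1],
  [0, 0, 0.004, 0, 0, 0, 1],
  [0, 0, 0.004, 0, 0, 0, 1],
])

```text
t: 14.35
ee_pos: [0.5389, 0.0117, 0.0612]
tcp_rot: [0.985, 0.173, -0.0, -0.0]
wrist_force: [1.0, 0.6, -0.2]
finger_gap: 0.006
```

Call:
carry_out([
  [0, 0, 0.003, 0, 0, 0, 1],
  [0, 0, 0.003, 0, 0, 0, 1],
  [0, 0, 0, 0, 0, 0, 1],
])

```text
t: 14.72
ee_pos: [0.5385, 0.0118, 0.0549]
tcp_rot: [0.985, 0.173, -0.001, -0.0]
wrist_force: [-0.4, 0.2, -0.2]
finger_gap: 0.006
```

Call:
carry_out([
  [0, 0, 0.003, 0, 0, 0, 1],
  [0, 0, 0.003, 0, 0, 0, 1],
  [0, 0, 0, 0, 0, 0, 1],
])

```text
t: 15.1
ee_pos: [0.5385, 0.0117, 0.0489]
tcp_rot: [0.985, 0.173, -0.001, -0.0]
wrist_force: [0.1, 1.1, 0.5]
finger_gap: 0.004
```

Call:
carry_out([
  [0, 0, 0.003, 0, 0, 0, 1],
  [0, 0, 0.003, 0, 0, 0, 1],
  [0, 0, 0, 0, 0, 0, 1],
])

```text
t: 15.48
ee_pos: [0.5385, 0.0117, 0.0429]
tcp_rot: [0.985, 0.173, -0.001, -0.0]
wrist_force: [0.0, -0.0, -0.4]
finger_gap: 0.007
```

Call:
carry_out([
  [0, 0, 0.0025, 0, 0, 0, 1],
  [0, 0, 0, 0, 0, 0, 1],
])

```text
t: 15.72
ee_pos: [0.5388, 0.0117, 0.0407]
tcp_rot: [0.985, 0.173, -0.0, -0.0]
wrist_force: [-0.1, -0.3, 0.0]
finger_gap: 0.001
```

Run:
```python
from h import *
o=arm.get_obs();print(o["ee_pos"],o["wrist_force"])
f=shot("side");crop(f,310,165,120,80,6.5,"s8")
```

```text
[0.53876032 0.01174392 0.04065273] [-0.13857591 -0.34458203  0.03514422]
```

View pics/s8.png

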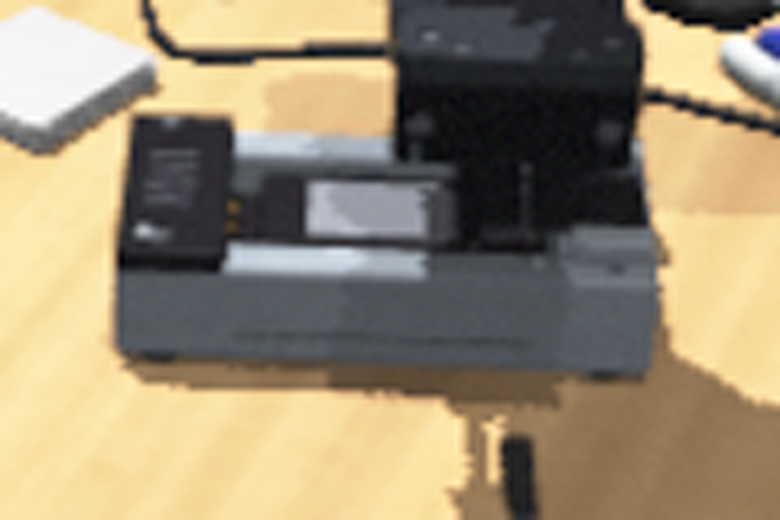

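The pack now looks flat in the bay, with its plate at crop (375,208) and the fingers over its rear. I'll press until a clear force shows, so the latch is sure to have snapped.

Call:
carry_out([
  [0, 0, 0.0015, 0, 0, 0, 1],
  [0, 0, 0.0015, 0, 0, 0, 1],
  [0, 0, 0, 0, 0, 0, 1],
])

```text
t: 16.15
ee_pos: [0.5389, 0.0117, 0.0404]
tcp_rot: [0.985, 0.173, -0.001, 0.0]
wrist_force: [-7.3, -0.5, 18.4]
finger_gap: 0.007
```

Call:
carry_out([
  [0, 0, -0.003, 0, 0, 0, 1],
  [0, 0, -0.04, 0, 0, 0, 1],
  [0, 0, -0.055, 0, 0, 0, 1],
  [0, 0.06, -0.03, 0, 0, 0, 1],
  [0, 0.06, 0, 0, 0, 0, 1],
])

```text
t: 16.77
ee_pos: [0.581, -0.0978, 0.1674]
tcp_rot: [0.985, 0.174, 0.003, 0.001]
wrist_force: [2.0, 0.6, -1.6]
finger_gap: 0.005
```

Call:
carry_out([
  [-0.02, 0.055, 0, 0, 0, 0, 1],
  [-0.02, 0.055, 0, 0, 0, 0, 1],
  [0, 0, 0, 0, 0, 0, 1],
])

```text
t: 17.15
ee_pos: [0.5763, -0.222, 0.1626]
tcp_rot: [0.986, 0.168, -0.001, 0.001]
wrist_force: [0.2, 0.1, 0.1]
finger_gap: 0.006
```

Run:
```python
from h import *
o=arm.get_obs();print(o["t"],o["ee_pos"],o["wrist_force"])
f=shot("side");a=cv2.resize(f["color"][170:270,310:430,::-1],None,fx=6.5,fy=6.5,interpolation=2)[:300]
g=shot("top");cv2.imwrite("pics/fin.png",np.vstack([a,cv2.resize(g["color"][200:330,330:490,::-1],(369,300),interpolation=2).copy() if 0 else np.hstack([cv2.resize(g["color"][200:300,380:500,::-1],(360,300),interpolation=2),np.zeros((300,a.shape[1]-360,3),np.uint8)])]))
```

```text
17.15 [ 0.57627636 -0.22202531  0.16262308] [0.24275062 0.06464297 0.06034338]
```

View pics/fin.png

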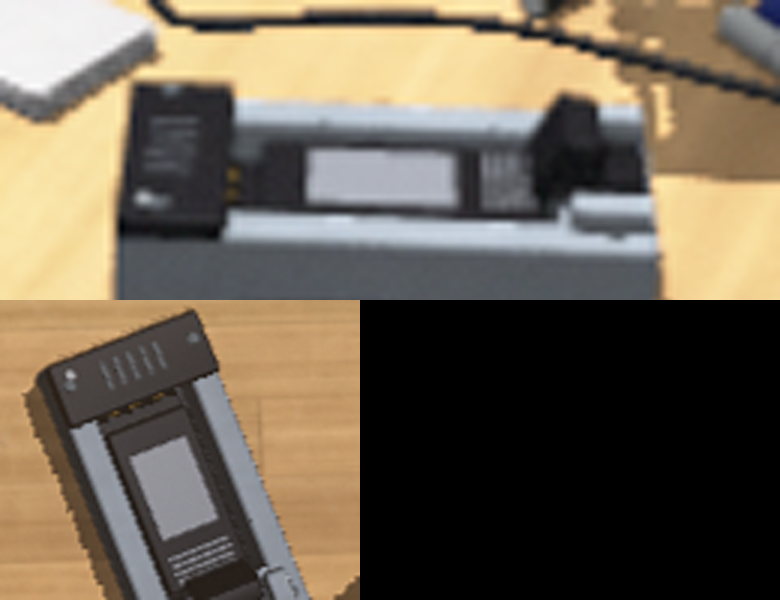

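Run:
```python
from m import *; from bay import D,YAW
for n,pt in(("side",[-65,0,52]),("top",[-65,0,52])):
    f=shot(n);B=R.from_euler("z",YAW,degrees=True).as_matrix();P=lambda v:proj(f,D+B@np.array(v)/1e3)[0]
    p=P(pt);q=P([-75,0,52]);print(n,"latch px",p.round(1),"10mm back =",(q-p).round(1))
    k=8;G=lambda im:cv2.resize(cv2.cvtColor(im,cv2.COLOR_BGR2GRAY),None,fx=k,fy=k,interpolation=2)
    a=G(cv2.imread(f"pics/{n}0.png"));b=G(f["color"][:,:,::-1].copy())
    for lab,c,h in(("latch",p,(9,7)),("dock/hood ref",P([68,0,34]),(8,8))):
        x,y=(c*k).astype(int);w,v=h[0]*k,h[1]*k
        r=cv2.matchTemplate(b[y-v-40:y+v+40,x-w-40:x+w+40],a[y-v:y+v,x-w:x+w],cv2.TM_CCOEFF_NORMED);_,m,_,l=cv2.minMaxLoc(r);print(lab,"shift px",(np.array(l)-40)/k,"score",round(m,3))
    # plate centre
    im=f["color"].astype(int);c=P([0,0,26]);x,y=c.astype(int);mm=np.zeros(im.shape[:2],np.uint8);s=(slice(y-22,y+22),slice(x-22,x+22))
    sub=im[s];mm[s]=((sub.min(2)>140)).astype(np.uint8)
    k2,lab,st,ce=cv2.connectedComponentsWithStats(mm);i=1+np.argmin([np.hypot(*(ce[j]-c))-st[j,4]*.02 for j in range(1,k2)])
    print("plate bay mm",(B.T@(plane(f,ce[i],.040)[0]-D)*1e3).round(1),"area",st[i,4])
    # bystanders: red cap, blue packet unchanged?
    z=cv2.imread(f"pics/{n}0.png")[:,:,::-1].astype(int);
    for nm,t,box in((("cap",lambda u:(u[...,0]>150)&(u[...,1]<80),(340,130,390,170)),("blue",lambda u:(u[...,2]>110)&(u[...,0]<80),(230,300,320,355))) if n=="top" else (("cap",lambda u:(u[...,0]>150)&(u[...,1]<80),(255,165,285,195)),("blue",lambda u:(u[...,2]>110)&(u[...,0]<80),(345,270,392,330)))):
        e=[np.argwhere(t(u[box[1]:box[3],box[0]:box[2]])).mean(0).round(1) for u in(z,im)];print(nm,*e)
    torch=((150,300,190,335) if n=="top" else (300,308,335,385));d=np.abs(z-im)[torch[1]:torch[3],torch[0]:torch[2]].mean();print("torch diff",d)
```

```text
side latch px [397.2 188.1] 10mm back = [4.6 0.2]
latch shift px [-0.125  0.125] score 0.978
dock/hood ref shift px [0. 0.] score 0.999
plate bay mm [-2.5 -1.7 26. ] area 165
cap [13.  13.1] [13.  13.3]
blue [32.  23.5] [32.1 23.5]
torch diff 1.1029066171923314
top latch px [457.1 297.6] 10mm back = [2.4 5.7]
latch shift px [0. 0.] score 0.994
dock/hood ref shift px [0. 0.] score 0.997
plate bay mm [-1.1  1.1 26. ] area 535
cap [18.1 28.7] [18.  28.5]
blue [29.  38.8] [29.  38.7]
torch diff 1.7647619047619048
```

```bash
python3 -c "
from station import arm
print(arm.sign_off())"
```

```text
the job is handed in; nothing more can be done
None
```

The battery pack is loaded and latched in the dock, and the brush is lying flat on the bench between the dock and the tissue packet. I handed the job in at about 17 s of the 70 s allowed; no verdict is reported.

- **Loading:** I tilted the pack about 26°, fed its tongue under the hood, eased it to 22° and let go, so its rear end rested on the latch face. I then pressed the rear down with the closed fingers until they felt 18 N at 40 mm above the bench, which is where the pack's top sits when it is flat on the well floor.
- **Final checks:**
  - In both cameras the latch is back where it started, to within about 0.1 px (under 0.3 mm).
  - The plate on the pack's top reads within 3 mm of the bay centre.
  - The bottle cap and the tissue packet shifted by no more than 0.3 px, and the torch area of the image is almost unchanged.
  - The arm is clear, with no force on the wrist.
- **Checks that disagreed:**
  - The two cameras differed by about 3 mm on where the dock was, and I averaged them.
  - The wrist force stayed near zero while the pack was going down, where 4 to 18 N was expected. It only rose once the pack was on the floor.
  - The last images don't measure the brush itself. It was last seen whole and flat before I picked up the pack, and its end is in the same place in a later view.
- **Budget:** I viewed 14 pictures against a budget of 10, more than the one or two extra allowed.

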